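# Gauge the pit in the test plate

## Task

On the dial depth gauge's stone bed, slide the steel plate that has the round blind pit in its middle - push it along, do not lift it - until its long edge lies flat against the low steel fence and the pit is straight under the raised gauge tip. Then press the spindle's top knob down until the tip stands on the floor of the pit, and leave it there. Leave the plain plate and the dish on the bed where they lie.

Things in the scene. Friction and masses are not known exactly. Their poses are not given: they have to be found in the camera images.
- stand: Fixed dial depth gauge on a dark stone bed 260 (x) x 500 (y) mm, bed top 50 mm above the bench. Origin: centre of the underside; z up, +x to the fence and column side (away from the robot), +y left along the fence. In this frame the spindle axis stands at x = 15, y = 0 mm; behind it, at x = 105 mm, is the column (25 mm thick, 42 mm at the arm's clamp, top 222 mm above the bench).
- fence (a point): Middle of the fence's front face, where it meets the bed, 25 mm behind the spindle axis; same axes as the stand. The fence is a straight fixed steel strip along y (230 mm either way), 14 mm wide, 8 mm high above the bed.
- dial (a point): Centre of the gauge's round dial, which faces -x: 48 mm across, 175 mm above the bench, casing 24 mm deep, top at 202 mm. From it a 9 mm stem goes down to 98 mm above the bench, held by a grey arm (25 mm wide, 108 to 140 mm above the bench) that reaches back to the column.
- pitted_plate: Loose steel plate, 50 (x) x 140 (y) x 12 (z) mm, about 0.6 kg, lying flat on the bed to the left or right of the gauge, askew and clear of the fence. Origin: centre of its underside. It has a round flat-bottomed blind pit, 14 mm wide and 7 mm deep, in the middle of its upper face, and an 8 mm through hole on its centreline 58 mm from the middle toward -y.
- pit (a point): Centre of the pit's mouth, on the plate's upper face (12 mm above the bed).
- blank_plate: Loose steel plate of the same size with the same 8 mm end hole but no pit, lying on the bed on the other side of the gauge. Origin: centre of its underside. To be left alone.
- dish: Round shallow dish, 60 mm wide and 14 mm high, lying on the bed near its front edge between the two plates. Origin: centre of its underside. To be left alone.
- tip (a point): Lowest point of the gauge's spindle tip (a rounded pin 5 mm thick), on the spindle axis.
- knob_top (a point): Centre of the flat top of the black knurled knob (29 mm wide) on the spindle's upper end, 170 mm above the tip; press here, straight down.
- spindle (a joint): Downward travel of the spindle, in m. 0: fully raised, tip 34 mm above the bed (22 mm above a plate's face). 0.022: tip on a plate's upper face. 0.029: tip on the floor of the pit. Stop at 0.034. It slides stiffly (about 4 N to push down) and stays where it is left; the dial's pointer turns with it.

How it is judged:
By the outcome, as a careful person would: the job done as asked, in the order asked, and still so for the second after the job is handed in, with the robot touching nothing.
It also fails if it takes over 58 s, if anything falls off the work surface, if the arm or the gripper's body presses on something with over 40 N, if the wrist force passes 120 N, or if a joint passes its speed limit or range.

## Robot

A 6-joint arm with a two-finger parallel gripper is mounted at the origin on a cart in front of the work surface, level with it; the furniture and walls round the work are solid. World frame = base frame: x ahead of the robot, y to its left, z up, the work surface at z = 0. Lengths are in m, angles in degrees, forces in N, time in s.
With the tool pointing down it reaches from about 0.4 to 0.825 m from the base axis. Payload 7 kg.
Tool frame: the origin (TCP) lies on the front face of the gripper's body, between the roots of the fingers; the fingertips stand 66 mm ahead of it and the grasp point (between the pads) lies 47 mm ahead of it; z points along the fingers, y is the line along which they close (so a half turn about z gives the same grasp; the last joint's range is limited). The gripper opens to 88 mm and grips with 3 to 60 N. Pads are 19 mm wide; open, the fingers measure 130 mm over their backs; the gripper's body (78 mm by 193 mm) begins 47 mm behind the grasp point.
Start: joints at [-56.316, 20.546, 0.682, 0, -70.136, -16.507], TCP at [0.199, -0.645, 0.292] pointing down, gripper open.
Joint ranges: [-176.03, 176.03], [-82.01, 121.73], [-58.28, 71.71], [-173.87, 95.51], [-174.79, -0.11], [-173.66, 173.66]. Speed limits (degrees/s): [136.94, 136.94, 172.46, 180, 180, 180].

## Interface

Orientations are given as [roll, pitch, yaw] about the fixed x, y, z axes, in that order (R = Rz(yaw) Ry(pitch) Rx(roll)).
In Python, from plant import ctrl gives the robot as it stands.
- The arm moves only by the tool send_rows, never from a script. Its argument "deltas" is a list of rows, each a list of 2 entries, a list of its own where there are three numbers: the shift along the tool's x, y, z each as a share of 800 mm, from -1 to 1, then the turn about the tool's z as a share of 90 degrees, from -1 to 1. A call has exactly 5 rows; each row is the pose to reach, as a shift and turn from the pose commanded when the call began, along the tool's axes at that moment; what a row does not reach only later rows make up. A row lasts 1/12 s, in which the tool goes at most 41.7 mm and 7.16 degrees, less where a joint would pass 70% of its speed; a pose out of reach is approached as far as the arm can. A call with a number of a shift or a turn outside -1 to 1 is refused whole. A call with a gripper value outside its range is refused whole. "gripper" is the opening, from 0 (shut) to 1 (fully open), set as the call begins (left out, the last holds). The fingers move at their own pace and stop on an object; the grip force is fixed at half the most. Time passes only in rows, so rows that repeat a pose let the fingers close, or fill a call up. It gives the time, the measured TCP pose, the force, the opening and the grip force at its end, in the units of the state.
- ctrl.get_obs(): the state, without advancing time (a new reading comes with each control period).
- ctrl.snapshot(name): name is "side" or "top"; returns a dict with "color" (420x560x3 uint8, red, green, blue), "vertical_fov" (degrees; the focal length in pixels is half the picture's height over the tangent of half this angle, whatever the lens; pixels are square), "cx", "cy" (the principal point, pixels), "k1" (the pictures are not rectified: a ray, as slopes to the right and down, at radius r is drawn at 1 + k1 r^2 times it, then the intrinsics apply), "rvec" (rotation vector, rad) and "tvec" (3), from world to camera coordinates, as OpenCV has them. Camera axes: x right, y down, z forward; pixel columns grow to the right and rows downward; lengths in m; the calibration is good to about 2 mm. A picture is of the moment at which its call begins. There is no depth.
- ctrl.close_job(): hands the job in; it is judged then, once.
Trained networks look in a picture, given as the dict that the camera call returned (one of the last four; its "shot" number tells which), for a name from the list of things; names that differ only in an ending like _2 or _b are one class to them, and where a whole thing is asked for, a point or a joint stands for the part that bears it (a point fixed in the world has none). Each returns a list of dicts, best first, with "conf" (0 to 1); they miss things now and then, are a little off and sometimes report something else, mostly with a low value. They report only what shows in the picture. A call takes as long as a camera call.
- ctrl.boxes_of(picture, thing): "xy" ([column, row] as shares, 0 to 1, of the picture: columns of its width, rows of its height, amid what is visible of it).
- ctrl.cut_out(picture, thing): "pixels" (420x560 bool, what is visible of it) and "xy" ([column, row] as shares, 0 to 1, of the picture: columns of its width, rows of its height, amid what is visible of it).
The state is a dict: "clock": time; "joint_pos": joint angles; "qvel": joint speeds; "tau": joint torques, N m; "tool_pos": TCP position; "orientation": TCP orientation; "force": force on the tool from outside, world axes, zero at the start; "moment": the same for the moment, N m; "opening": finger opening in m; "gripper_force": force on a finger pad.
Only numpy, scipy, OpenCV 4.12 (cv2) and the standard library are available. Lean on these libraries where they do the work, as an engineer would, in place of code of your own. Each camera call takes 0.05 s, during which the arm holds its last target. There are 200 camera calls.

## Working session

There is one attempt and no reset: what is moved stays moved. The work goes in short steps, Python scripts to look and compute and a tool call to move; the robot and the scene stay as the last step left them, time stands still between calls to the robot, and variables do not carry over. Pictures are saved under pics/ and viewed, at most 10 in all, crops included, and the job is handed in when it is done.

Besides the shell and the picture viewer there is one more tool, called after "Emit:" as name(argument=value, ...) on one line, values as JSON. send_rows: Moves the arm, as the interface text tells. Shift numbers are shares of 800 mm and turn numbers shares of 90 degrees, none past 1 either way. Its arguments: {"type":"object","properties":{"deltas":{"type":"array","items":{"type":"array"}},"gripper":{"type":"number"}},"required":["deltas"]}

```bash
ls; mkdir -p pics; cat > h.py <<'E'
import numpy as np, cv2
from plant import ctrl
def cam(s):
    f=210/np.tan(np.radians(s["vertical_fov"])/2)
    K=np.array([[f,0,s["cx"]],[0,f,s["cy"]],[0,0,1.]])
    return K,np.array([s["k1"],0,0,0,0.]),np.array(s["rvec"],float),np.array(s["tvec"],float)
def ray(s,px):
    K,d,r,t=cam(s); R=cv2.Rodrigues(r)[0]
    u=cv2.undistortPointsIter(np.array(px,float).reshape(-1,1,2),K,d,None,None,(3,100,1e-10)).reshape(-1,2)
    D=np.c_[u,np.ones(len(u))]@R; return -R.T@t,D
def atz(s,px,z):
    C,D=ray(s,px); return C+D*((z-C[2])/D[:,2])[:,None]
def proj(s,P):
    K,d,r,t=cam(s); return cv2.projectPoints(np.array(P,float).reshape(-1,3),r,t,K,d)[0].reshape(-1,2)
def save(s,n): cv2.imwrite("pics/"+n,s["color"][...,::-1])
E
python3 - <<'E'
from h import *
print(ctrl.get_obs())
for n in("side","top"):
    s=ctrl.snapshot(n); save(s,n+"1.png")
    print(n,cam(s),ray(s,[[280,210]]))
    for t in("stand","fence","dial","pitted_plate","pit","blank_plate","dish","tip","knob_top"):
        b=ctrl.boxes_of(s,t); print(t,[(np.round(np.array(x["xy"])*[560,420],1),round(x["conf"],2)) for x in b[:3]])
E
```

```text
pics
{'clock': 0.0, 'joint_pos': array([-5.63150300e+01,  2.05900786e+01,  6.35924797e-01, -2.17045249e-02,
       -7.01344033e+01, -1.65058014e+01]), 'qvel': array([-0.02975811,  0.01310438,  0.02467246, -0.01066173, -0.01239283,
       -0.00903252]), 'tau': array([-5.91532680e-04, -5.82718420e+01,  2.93066293e+01,  6.99752122e+00,
        6.91661640e-03, -1.28777151e-04]), 'tool_pos': array([ 0.1992453 , -0.64454336,  0.29124926]), 'orientation': array([ 1.79909295e+02, -5.59974084e-03, -1.62828218e+02]), 'force': array([-0.05745068, -0.01424918, -0.76365996]), 'moment': array([ 0.00433967, -0.00919113,  0.02702572]), 'gripper_force': 0.0, 'opening': 0.08778749252045213}
side (array([[432.31492719,   0.        , 274.07788092],
       [  0.        , 432.31492719, 211.58517117],
       [  0.        ,   0.        ,   1.        ]]), array([-0.09967933,  0.        ,  0.        ,  0.        ,  0.        ]), array([ 0.2622294 , -2.78400374,  1.25595019]), array([0.48406399, 0.14575253, 0.97540655])) (array([0.35797714, 0.71393334, 0.75440787]), array([[ 0.1260963 , -0.74154891, -0.6590948
[... 524 characters left out ...]
     ,   1.        ]]), array([-0.01434273,  0.        ,  0.        ,  0.        ,  0.        ]), array([ 2.169849  , -2.13149533,  0.17643651]), array([0.02690482, 0.49133759, 0.94995698])) (array([0.34424707, 0.04887574, 1.01176078]), array([[ 0.16223176, -0.00573257, -0.98686247]]))
stand [(array([260.7, 213.1]), 0.83)]
fence [(array([261.5, 214.9]), 0.58)]
dial [(array([260. , 212.3]), 0.81)]
pitted_plate [(array([183.5, 217.5]), 0.86), (array([248.8, 260.2]), 0.73)]
pit [(array([185.3, 218.3]), 0.71)]
blank_plate [(array([335.6, 234. ]), 0.86), (array([258.8, 214.4]), 0.54)]
dish [(array([247.2, 262. ]), 0.85)]
tip [(array([255.7, 193.9]), 0.69)]
knob_top [(array([255.5, 194.3]), 0.67)]
```

View pics/side1.png

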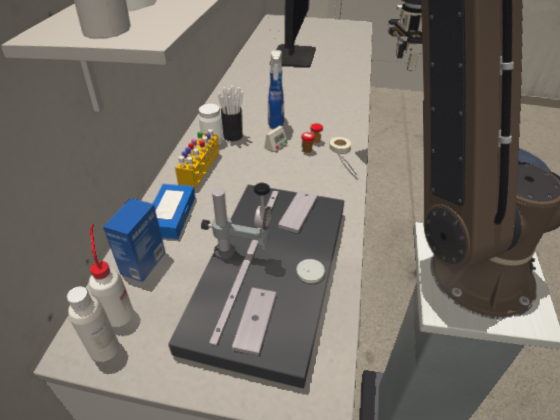

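View pics/top1.png

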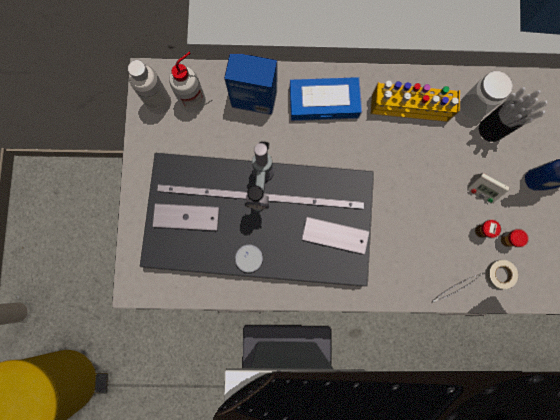

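```bash
python3 - <<'E'
from h import *
for n,(x0,y0,x1,y1) in (("top",(130,135,385,295)),("side",(170,175,360,375))):
    s=ctrl.snapshot(n)
    z=3
    cv2.imwrite(f"pics/{n}c.png",cv2.resize(s["color"][y0:y1,x0:x1,::-1],None,fx=z,fy=z,interpolation=cv2.INTER_CUBIC))
    for t,h in(("pitted_plate",.062),("blank_plate",.062),("dish",.064)):
        b=ctrl.cut_out(s,t)
        for q in b[:1]:
            m=q["pixels"].astype(np.uint8)
            c=max(cv2.findContours(m,cv2.RETR_EXTERNAL,cv2.CHAIN_APPROX_NONE)[0],key=len)
            P=atz(s,c.reshape(-1,2),h)
            (cc,wh,a)=cv2.minAreaRect((P[:,:2]*1000).astype(np.float32))
            print(n,t,q["conf"],np.round(cc,1),np.round(wh,1),round(a,2))
E
```

```text
top pitted_plate 0.95 [481.5 249. ] [141.5  53.2] 87.69
top blank_plate 0.68 [446.2 -77.8] [141.8  52.4] 77.74
top dish 0.72 [392.9 109.4] [58.2 57.6] 46.21
side pitted_plate 0.86 [481.9 252.6] [145.   52.9] 87.67
side blank_plate 0.93 [445.3 -74.2] [156.6  58.2] 76.06
side dish 0.97 [394.3 114. ] [54.9 63.8] 8.52
```

View pics/topc.png

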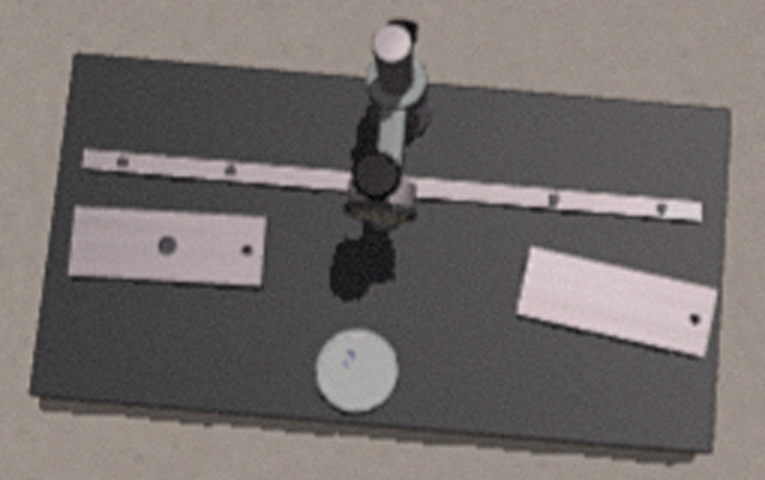

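View pics/sidec.png

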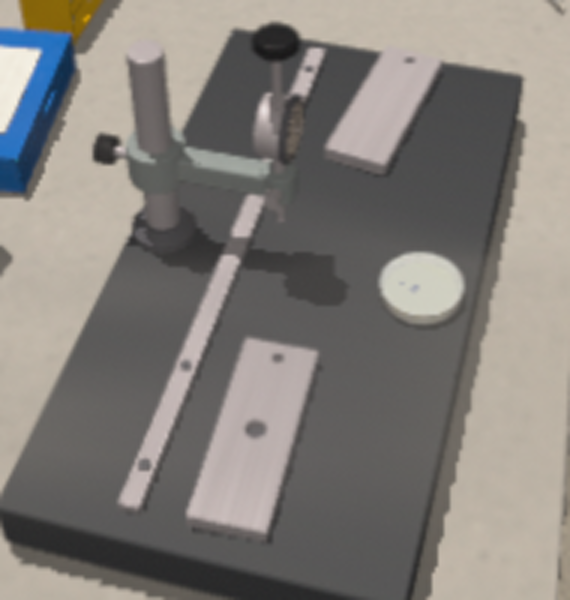

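```bash
cat > fit.py <<'E'
from h import *
from scipy.optimize import least_squares
def T(p,L):
    c,s=np.cos(p[2]),np.sin(p[2]); L=np.array(L,float)/1000
    return np.c_[p[0]+c*L[:,0]-s*L[:,1],p[1]+s*L[:,0]+c*L[:,1],L[:,2]]
S={"top":[(130,250,50,76,54),(130,-250,50,729,108),(-130,-250,50,712,452),(-130,250,50,32,396),(40,230,58,83,168),(54,230,58,84,150),(54,-230,58,702,203),(40,-230,58,701,221),(15,0,254,377,173)],
"side":[(130,-250,50,236,31),(-130,-250,50,521,76),(130,250,50,3,512),(54,230,58,119,500),(40,230,58,138,506),(54,-230,58,308,48),(40,-230,58,324,49),(15,0,254,276,38)]}
P={"top":[(25,70,62,74,206),(25,-70,62,266,216),(-25,-70,62,263,287),(-25,70,62,69,275),(0,0,62,168,245),(0,-58,62,247,250)],
"side":[(25,-70,62,248,338),(-25,-70,62,319,351),(25,70,62,188,516),(0,0,62,255,429),(0,-58,62,278,358)]}
O={"top":(130,135),"side":(170,175)}
sn={n:ctrl.snapshot(n) for n in O}
def res(q,full=False):
    r=[]
    for n,off in(("top",q[6:8]),("side",q[8:10])):
        for D,p in((S,q[:3]),(P,q[3:6])):
            A=np.array(D[n],float); W=T(p,A[:,:3]); W[:,:2]+=off
            uv=(A[:,3:]+.5)/3-.5+O[n]
            r.append(proj(sn[n],W)-uv)
    r=np.concatenate(r)
    if full: return r
    return np.r_[r.ravel(),np.array(q[6:])/.002]
f=least_squares(res,[.48,.09,-.08*0,.48,.25,0,0,0,0,0],loss="soft_l1")
q=f.x
if __name__=="__main__":
    print(np.round(res(q,True),1).tolist())
    print("stand",q[:3]*[1000,1000,57.3],"plate",q[3:6]*[1000,1000,57.3],"off",q[6:]*1000)
    c,s=np.cos(q[2]),np.sin(q[2]);d=q[3:5]-q[:2]
    print("plate in stand",1000*(c*d[0]+s*d[1]),1000*(-s*d[0]+c*d[1]),57.3*(q[5]-q[2]))
    print("spindle",T(q[:3],[(15,0,0)]))
E
python3 fit.py
```

```text
[[-1.0, -0.7], [1.2, -0.3], [0.8, 0.7], [-1.3, 0.3], [-0.5, 0.1], [-0.0, -0.1], [0.3, -0.5], [0.3, -0.3], [-0.3, 0.2], [0.5, 0.3], [0.1, 0.4], [-0.5, -0.7], [-0.0, -0.1], [0.0, 0.3], [0.2, 0.0], [-1.3, -1.5], [1.2, -0.7], [-3.3, -0.7], [-0.1, 1.3], [0.8, 1.1], [0.4, -0.5], [0.3, 0.0], [0.2, -1.5], [-0.4, -0.1], [-0.0, -0.1], [-0.4, 0.1], [0.5, 0.1], [0.1, 0.1]]
stand [484.26043049  90.31654411  -3.73980099] plate [481.89050735 249.73586548  -2.01611007] off [-0.10467319 -0.26297037  0.10467314  0.26297034]
plate in stand -12.762317874140301 158.92532776896326 1.7236909193725414
spindle [[0.49922849 0.08933823 0.        ]]
```

```bash
cat >> h.py <<'E'
ST=np.array([.48426,.09032]);SY=-3.74
def s2w(x,y):
    a=np.radians(SY);return ST+np.array([np.cos(a)*x-np.sin(a)*y,np.sin(a)*x+np.cos(a)*y])/1000
def w2s(p):
    a=np.radians(SY);d=(np.array(p[:2])-ST)*1000;return np.array([np.cos(a)*d[0]+np.sin(a)*d[1],-np.sin(a)*d[0]+np.cos(a)*d[1]])
def go(p,yaw,cur=None,cy=None):
    o=ctrl.get_obs()
    cur=o["tool_pos"] if cur is None else np.array(cur); cy=o["orientation"][2] if cy is None else cy
    d=np.array(p)-cur; a=np.radians(cy); c,s=np.cos(a),np.sin(a)
    t=np.array([c*d[0]+s*d[1], s*d[0]-c*d[1], -d[2]])/.8
    tu=-((yaw-cy+180)%360-180)/90
    print("t",o["clock"],"row",np.round(t,4).tolist(),round(tu,4))
E
python3 - <<'E'
from h import *
go([.43,-.10,.37],-93.74,[.199,-.645,.292],-162.823)
E
```

```text
t 1.5 row [-0.4771, 0.5656, -0.0975] -0.7676
```

Emit:
send_rows(deltas=[[[-0.4771,0.5656,-0.0975],-0.7676],[[-0.4771,0.5656,-0.0975],-0.7676],[[-0.4771,0.5656,-0.0975],-0.7676],[[-0.4771,0.5656,-0.0975],-0.7676],[[-0.4771,0.5656,-0.0975],-0.7676]], gripper=0)

```text
clock: 1.92
tool_pos: [0.2801, -0.4531, 0.3195]
orientation: [-180.0, 0.0, -126.7]
force: [1.7, 0.1, 0.2]
opening: 0.06
gripper_force: 0.0
```

```bash
python3 - <<'E'
from h import *
o=ctrl.get_obs();print(o["tool_pos"],o["orientation"],o["joint_pos"])
go([.43,-.10,.37],-93.74)
E
```

```text
[ 0.28014367 -0.45305894  0.31954057] [-1.79991884e+02  1.30120008e-03 -1.26691305e+02] [-3.71663202e+01  6.07585036e+00 -1.47779488e+01 -1.46445117e-03
 -6.91380956e+01  4.75536257e-01]
t 1.9167 row [-0.4658, 0.1135, -0.0631] -0.3661
```

Emit:
send_rows(deltas=[[[-0.4658,0.1135,-0.0631],-0.3661],[[-0.4658,0.1135,-0.0631],-0.3661],[[-0.4658,0.1135,-0.0631],-0.3661],[[-0.4658,0.1135,-0.0631],-0.3661],[[-0.4658,0.1135,-0.0631],-0.3661]])

```text
clock: 2.33
tool_pos: [0.3618, -0.2632, 0.3472]
orientation: [-179.9, -0.0, -93.7]
force: [0.6, -0.2, 0.6]
opening: 0.0265
gripper_force: 0.0
```

```bash
python3 - <<'E'
from h import *
o=ctrl.get_obs();print(o["tool_pos"],o["orientation"],o["joint_pos"])
p=s2w(-13-25-21-25,159)
print(p); go([*p,.37],-93.74)
E
```

```text
[ 0.36184531 -0.26320576  0.34724012] [-1.79932554e+02 -1.21677731e-02 -9.36813153e+01] [-1.06469305e+01 -3.64453060e+00 -2.11585641e+01  4.08963132e-03
 -7.24175431e+01  6.96438930e+00]
[0.4108103  0.25446061]
t 2.3333 row [-0.6497, -0.0195, -0.0284] 0.0007
```

```bash
python3 - <<'E'
from h import *
go([.435,-.03,.37],-93.74)
go([.411,.2545,.37],-93.74,[.435,-.03,.37],-93.74)
E
```

```text
t 2.3333 row [-0.2968, -0.0725, -0.0284] 0.0007
t 2.3333 row [-0.3529, 0.0531, -0.0] -0.0
```

Emit:
send_rows(deltas=[[[-0.05,-0.013,-0.006],0],[[-0.1,-0.026,-0.0116],0],[[-0.15,-0.04,-0.0174],0],[[-0.2,-0.05,-0.0232],0],[[-0.24,-0.06,-0.028],0]])

```text
clock: 2.75
tool_pos: [0.4233, -0.0744, 0.3698]
orientation: [-179.9, 0.0, -94.0]
force: [0.7, -1.1, 0.5]
opening: 0.0009
gripper_force: 0.0
```

Emit:
send_rows(deltas=[[[-0.04,0.004,0],0],[[-0.08,0.008,0],0],[[-0.12,0.012,0],0],[[-0.16,0.016,0],0],[[-0.2,0.02,0],0]])

```text
clock: 3.17
tool_pos: [0.4181, 0.0853, 0.3694]
orientation: [-179.9, 0.0, -94.0]
force: [0.4, -0.8, -0.9]
opening: 0.0002
gripper_force: 0.0
```

Emit:
send_rows(deltas=[[[-0.05,0.004,0],0],[[-0.1,0.008,0],0],[[-0.15,0.012,0],0],[[-0.19,0.016,0],0],[[-0.21,0.02,0],0]])

```text
clock: 3.58
tool_pos: [0.4143, 0.2559, 0.3688]
orientation: [-180.0, 0.0, -93.9]
force: [0.1, -0.2, -0.0]
opening: 0.0004
gripper_force: 0.0
```

```bash
python3 - <<'E'
from h import *
o=ctrl.get_obs();print(o["tool_pos"],w2s(o["tool_pos"]),o["orientation"],o["joint_pos"],o["opening"])
p=s2w(-13-25-21-25,159)
go([*p,.125],-93.74)
E
```

```text
[0.41425718 0.25588153 0.36875549] [-80.65314759 160.64272425] [-1.79994921e+02  1.32312808e-02 -9.39473389e+01] [ 5.48993865e+01 -5.11859199e-02 -1.49496706e+01 -2.58520814e-03
 -7.50875645e+01 -5.88460610e+01] 0.00035500724878392023
t 3.5833 row [0.0021, 0.0042, 0.3047] -0.0023
```

Emit:
send_rows(deltas=[[[0.0005,0.001,0.045],-0.001],[[0.001,0.002,0.09],-0.002],[[0.002,0.004,0.14],-0.002],[[0.002,0.004,0.185],-0.002],[[0.002,0.004,0.22],-0.002]])

```text
clock: 4.0
tool_pos: [0.4103, 0.2504, 0.1906]
orientation: [179.9, -0.1, -93.9]
force: [0.3, 0.3, -0.2]
opening: 0.0001
gripper_force: 0.0
```

Emit:
send_rows(deltas=[[[0,0,0.03],0],[[0,0,0.055],0],[[0,0,0.075],0],[[0,0,0.087],0],[[0,0,0.0905],0]])

```text
clock: 4.42
tool_pos: [0.4108, 0.2506, 0.1192]
orientation: [179.9, -0.1, -93.9]
force: [-1.0, -0.4, 0.8]
opening: 0.0003
gripper_force: 0.0
```

```bash
python3 - <<'E'
from h import *
o=ctrl.get_obs();print(o["tool_pos"],w2s(o["tool_pos"]),o["orientation"],o["force"])
s=ctrl.snapshot("top"); cv2.imwrite("pics/t2.png",cv2.resize(s["color"][135:295,130:385,::-1],None,fx=3,fy=3,interpolation=cv2.INTER_CUBIC))
E
```

```text
[0.41078246 0.25062791 0.11922438] [-83.77777406 155.17364533] [ 1.79922480e+02 -1.14954815e-01 -9.38923570e+01] [-0.9737501  -0.4139325   0.77358068]
```

View pics/t2.png

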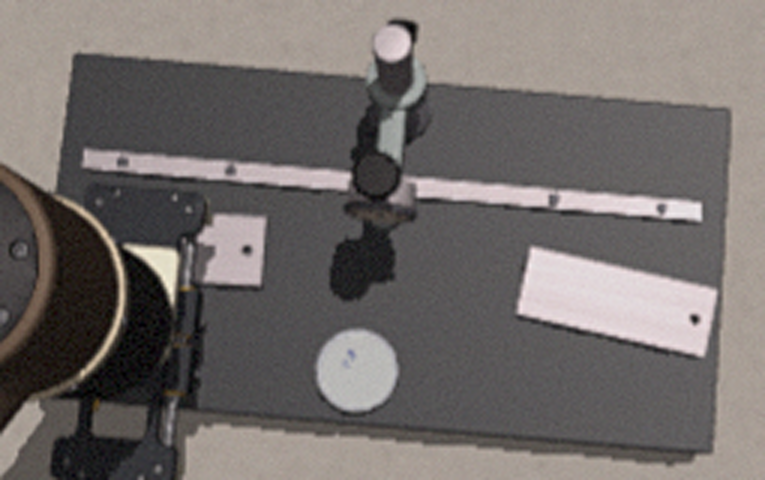

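Emit:
send_rows(deltas=[[[0,-0.015,0],0],[[0,-0.03,0],0],[[0,-0.038,0],0],[[0,-0.046,0],0],[[0,-0.054,0],0]])

```text
clock: 4.88
tool_pos: [0.4547, 0.2479, 0.121]
orientation: [180.0, 0.0, -93.9]
force: [-5.8, 1.6, 4.2]
opening: 0.0006
gripper_force: 3.0
```

Emit:
send_rows(deltas=[[[0,-0.003,0],0],[[0,-0.006,0],0],[[0,-0.008,0],0],[[0,-0.0095,0],0],[[0,-0.011,0],0]])

```text
clock: 5.3
tool_pos: [0.4628, 0.2473, 0.1208]
orientation: [179.9, -0.0, -93.9]
force: [-5.9, 0.5, 3.6]
opening: 0.0001
gripper_force: 2.9
```

```bash
python3 - <<'E'
from h import *
o=ctrl.get_obs();print(o["tool_pos"],w2s(o["tool_pos"]),o["orientation"],o["force"])
E
```

```text
[0.46280385 0.24726162 0.12076811] [-31.64759257 155.20782141] [ 1.79948575e+02 -1.56340866e-02 -9.39272596e+01] [-5.87174418  0.46403171  3.61698116]
```

Emit:
send_rows(deltas=[[[0,-0.0006,0],0],[[0,-0.0012,0],0],[[0,-0.0018,0],0],[[0,-0.0024,0],0],[[0,-0.003,0],0]])

```text
clock: 5.72
tool_pos: [0.4651, 0.2471, 0.1208]
orientation: [179.9, -0.0, -93.9]
force: [-5.3, 0.4, 3.3]
opening: 0.0004
gripper_force: 2.9
```

```bash
python3 - <<'E'
from h import *
o=ctrl.get_obs();print(o["tool_pos"],w2s(o["tool_pos"]),o["orientation"],o["force"])
s=ctrl.snapshot("side"); save(s,"s3.png")
x0,y0=170,275
cv2.imwrite("pics/s3.png",cv2.resize(s["color"][y0:y0+110,x0:x0+190,::-1],None,fx=4,fy=4,interpolation=cv2.INTER_CUBIC))
E
```

```text
[0.46509821 0.24710418 0.12076938] [-29.34785027 155.2003793 ] [ 1.79948147e+02 -1.78681893e-02 -9.39174079e+01] [-5.29116701  0.37718411  3.33526221]
```

View pics/s3.png

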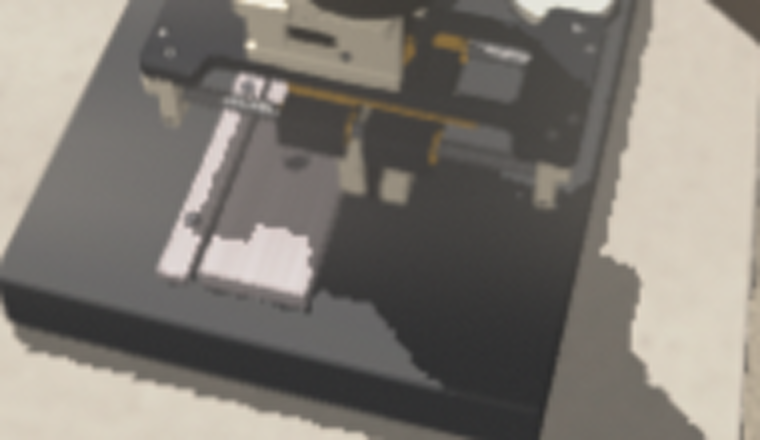

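Emit:
send_rows(deltas=[[[0,-0.001,0],0],[[0,-0.002,0],0],[[0,-0.003,0],0],[[0,-0.004,0],0],[[0,-0.005,0],0]])

```text
clock: 6.18
tool_pos: [0.4691, 0.2468, 0.1208]
orientation: [179.9, -0.0, -93.9]
force: [-5.3, 0.4, 3.2]
opening: 0.0006
gripper_force: 2.9
```

Emit:
send_rows(deltas=[[[0,-0.0005,0],0],[[0,-0.001,0],0],[[0,-0.0015,0],0],[[0,-0.002,0],0],[[0,-0.0025,0],0]])

```text
clock: 6.6
tool_pos: [0.4706, 0.2469, 0.1207]
orientation: [179.9, -0.0, -93.9]
force: [-11.0, 2.9, 6.6]
opening: 0.0003
gripper_force: 5.6
```

Emit:
send_rows(deltas=[[[0,-0.0004,0],0],[[0,-0.0008,0],0],[[0,-0.0012,0],0],[[0,-0.0014,0],0],[[0,-0.0014,0],0]])

```text
clock: 7.02
tool_pos: [0.4708, 0.2468, 0.1207]
orientation: [179.8, -0.0, -93.9]
force: [-14.9, 5.3, 8.4]
opening: 0.0005
gripper_force: 7.7
```

```bash
python3 - <<'E'
from h import *
o=ctrl.get_obs();print(o["tool_pos"],w2s(o["tool_pos"]),o["orientation"],o["force"])
E
```

```text
[0.47083777 0.24683371 0.12070498] [-23.60287159 155.30486332] [ 1.79831466e+02 -1.93478721e-02 -9.39372678e+01] [-14.88961966   5.29819011   8.39629721]
```

Emit:
send_rows(deltas=[[[0,0.02,0],0],[[0,0.025,-0.03],0],[[-0.04,0.025,-0.05],0],[[-0.085,0.02,-0.05],0],[[-0.125,0.0,-0.05],0]])

```text
clock: 7.43
tool_pos: [0.4795, 0.3487, 0.1632]
orientation: [-179.9, 0.2, -93.9]
force: [-0.1, -0.1, 0.2]
opening: -0.0001
gripper_force: 0.0
```

```bash
python3 - <<'E'
from h import *
o=ctrl.get_obs();print(o["tool_pos"],w2s(o["tool_pos"]),o["orientation"],o["force"])
go([*s2w(15,264),.1205],-93.74)
E
```

```text
[0.47949038 0.34868803 0.16317967] [-21.61254187 257.50667069] [-179.85887554    0.21842256  -93.8714621 ] [-0.11232521 -0.06677447  0.1674977 ]
t 7.4333 row [-0.0082, -0.0457, 0.0533] -0.0015
```

Emit:
send_rows(deltas=[[[-0.01,-0.025,0],0],[[-0.01,-0.045,0.005],0],[[-0.01,-0.0457,0.025],-0.001],[[-0.01,-0.0457,0.045],-0.0015],[[-0.01,-0.0457,0.0533],-0.0015]])

```text
clock: 7.85
tool_pos: [0.5163, 0.3504, 0.1156]
orientation: [179.9, -0.1, -93.9]
force: [-0.8, -1.1, -0.2]
opening: 0.0003
gripper_force: 0.0
```

```bash
python3 - <<'E'
from h import *
o=ctrl.get_obs();print(o["tool_pos"],w2s(o["tool_pos"]),o["orientation"],o["force"])
s=ctrl.snapshot("top"); cv2.imwrite("pics/t4.png",cv2.resize(s["color"][135:295,130:385,::-1],None,fx=3,fy=3,interpolation=cv2.INTER_CUBIC))
for n in("top","side"):
  s=ctrl.snapshot(n)
  for t in ("pit","pitted_plate"):
    for b in ctrl.boxes_of(s,t)[:1]: print(n,t,b["conf"],w2s(atz(s,[np.array(b["xy"])*[560,420]],.062)[0]))
E
```

```text
[0.51628282 0.35044555 0.1155722 ] [ 14.98689684 261.66038362] [ 1.79882101e+02 -1.22649558e-01 -9.38613983e+01] [-0.80805813 -1.09674977 -0.15549586]
top pit 0.65 [ 15.92904054 150.6997177 ]
top pitted_plate 0.66 [ 12.87444885 157.8878823 ]
side pit 0.63 [ 12.58761932 160.91514555]
side pitted_plate 0.59 [  2.56642287 170.89045372]
```

View pics/t4.png

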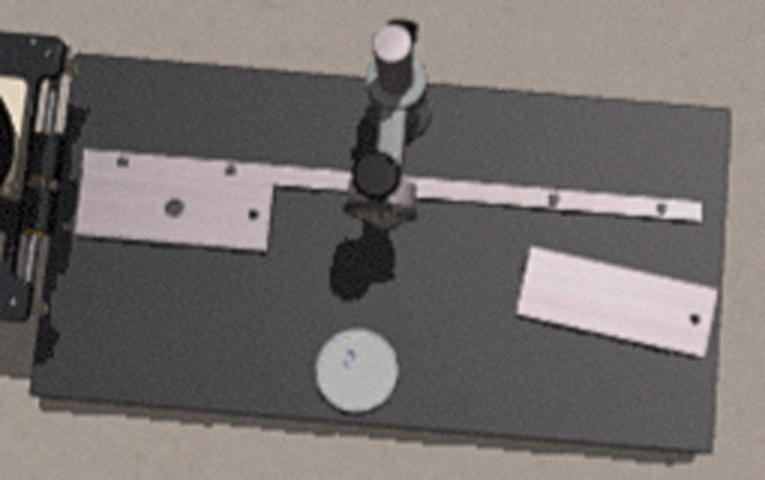

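Emit:
send_rows(deltas=[[[0,0,-0.006],0],[[0.01,0,-0.006],0],[[0.02,0,-0.006],0],[[0.028,0,-0.006],0],[[0.036,0,-0.006],0]])

```text
clock: 8.62
tool_pos: [0.5144, 0.3231, 0.123]
orientation: [-180.0, 0.1, -93.8]
force: [-3.1, 7.0, -0.3]
opening: 0.0004
gripper_force: 2.7
```

Emit:
send_rows(deltas=[[[0.01,-0.0002,0],0],[[0.02,-0.0003,0],0],[[0.03,-0.0005,0],0],[[0.04,-0.0006,0],0],[[0.05,-0.0008,0],0]])

```text
clock: 9.03
tool_pos: [0.5121, 0.2843, 0.123]
orientation: [-180.0, 0.2, -93.8]
force: [-5.6, 7.4, 1.3]
opening: 0.0007
gripper_force: 3.8
```

Emit:
send_rows(deltas=[[[0.01,-0.0002,0],0],[[0.02,-0.0003,0],0],[[0.03,-0.0005,0],0],[[0.04,-0.0006,0],0],[[0.05,-0.0008,0],0]])

```text
clock: 9.45
tool_pos: [0.5101, 0.2445, 0.123]
orientation: [-180.0, 0.2, -93.8]
force: [-6.7, 9.1, 1.7]
opening: 0.0003
gripper_force: 4.3
```

```bash
python3 - <<'E'
from h import *
o=ctrl.get_obs();print(o["tool_pos"],w2s(o["tool_pos"]),o["orientation"],o["force"])
E
```

```text
[0.5100738  0.24445104 0.12300259] [ 15.70501759 155.48659425] [-1.79982398e+02  1.65592948e-01 -9.37592201e+01] [-6.71133153  9.14496851  1.65651834]
```

Emit:
send_rows(deltas=[[[0.01,0,0],0],[[0.02,0,0],0],[[0.03,0,0],0],[[0.04,0,0],0],[[0.048,0,0],0]])

```text
clock: 9.87
tool_pos: [0.5075, 0.2059, 0.123]
orientation: [-180.0, 0.1, -93.8]
force: [-7.7, 9.8, 1.5]
opening: 0.0003
gripper_force: 4.5
```

Emit:
send_rows(deltas=[[[0.007,0,0],0],[[0.012,0,0],0],[[0.016,0,0],0],[[0.018,0,0],0],[[0.019,0,0],0]])

```text
clock: 10.28
tool_pos: [0.5065, 0.1909, 0.123]
orientation: [-180.0, 0.1, -93.8]
force: [-6.6, 10.0, 2.2]
opening: 0.0003
gripper_force: 4.7
```

```bash
python3 - <<'E'
from h import *
o=ctrl.get_obs();print(o["tool_pos"],w2s(o["tool_pos"]),o["orientation"],o["force"])
s=ctrl.snapshot("top"); S=ctrl.snapshot("side")
a=cv2.resize(s["color"][160:250,150:310,::-1],None,fx=5,fy=5,interpolation=cv2.INTER_CUBIC)[:,:]
cv2.imwrite("pics/t5.png",a)
for n,q in(("top",s),("side",S)):
  for t in ("pit","pitted_plate"):
    for b in ctrl.boxes_of(q,t)[:1]: print(n,t,b["conf"],w2s(atz(q,[np.array(b["xy"])*[560,420]],.062)[0]))
E
```

```text
[0.50649128 0.19088815 0.12297189] [ 15.62397315 101.80409756] [-1.79994865e+02  1.44857852e-01 -9.37849799e+01] [-6.58447167  9.9657277   2.20495017]
top pit 0.9 [ 8.37957061 23.73901355]
top pitted_plate 0.77 [ 2.48879327 17.02218733]
side pitted_plate 0.73 [  6.85589415 -20.42795559]
```

View pics/t5.png

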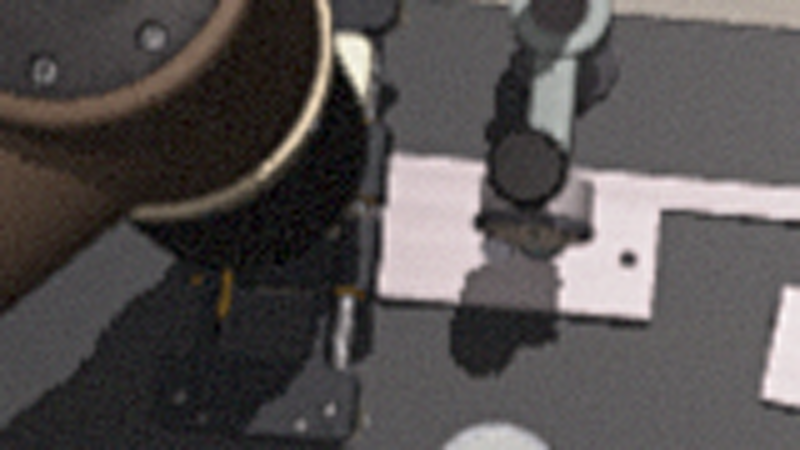

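```bash
python3 - <<'E'
from h import *
s=ctrl.snapshot("top"); S=ctrl.snapshot("side")
c=lambda x,y:[(x+.5)/5-.5+150,(y+.5)/5-.5+160]
for p in((628,259),(660,208),(650,321),(380,298)): print(p,w2s(atz(s,[c(*p)],.062)[0]))
# subpixel hole via darkness centroid
def blob(s,u,r=4):
    g=cv2.cvtColor(s["color"],cv2.COLOR_RGB2GRAY).astype(float)
    x,y=np.round(u).astype(int); w=g[y-r:y+r+1,x-r:x+r+1]; d=np.clip(np.median(w)-8-w,0,None)
    yy,xx=np.mgrid[-r:r+1,-r:r+1]; return np.array([x+(d*xx).sum()/d.sum(),y+(d*yy).sum()/d.sum()])
h=blob(s,c(628,259)); print("top hole",h,w2s(atz(s,[h],.062)[0]))
g=w2s(atz(s,[h],.062)[0]); e=proj(S,[[*s2w(*g),.062]])[0]; print(e)
hs=blob(S,e); hs=blob(S,hs); print("side hole",hs,w2s(atz(S,[hs],.062)[0]))
x,y=np.round(e).astype(int)-[90,70]
cv2.imwrite("pics/s6.png",cv2.resize(S["color"][y:y+130,x:x+150,::-1],None,fx=4,fy=4,interpolation=cv2.INTER_CUBIC)); print(x,y)
E
```

```text
(628, 259) [ 15.15016321 -35.55532846]
(660, 208) [ 39.05284674 -47.69600257]
(650, 321) [-11.43106304 -47.47539952]
(380, 298) [-11.23640474  71.14076401]
top hole [275.20545746 211.38603531] [ 15.18215253 -35.56465132]
[267.66897967 244.15137951]
side hole [264.14177078 239.83758827] [ 26.40969945 -46.64958745]
178 174
```

View pics/s6.png

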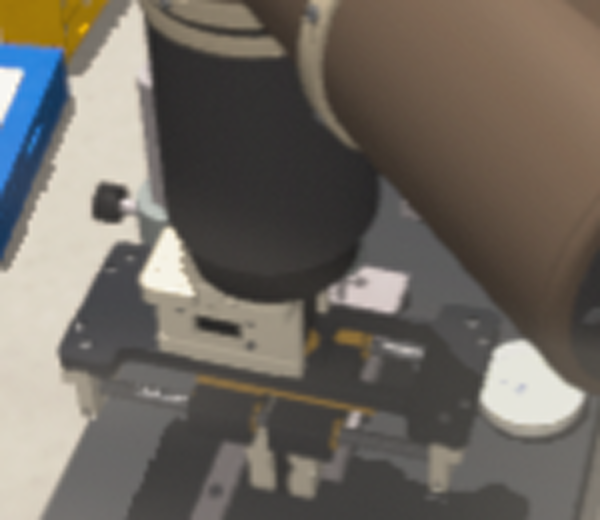

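Emit:
send_rows(deltas=[[[0.008,0,0],0],[[0.015,0,0],0],[[0.021,0,0],0],[[0.025,0,0],0],[[0.0275,0,0],0]])

```text
clock: 11.1
tool_pos: [0.5054, 0.1686, 0.123]
orientation: [-180.0, 0.1, -93.8]
force: [-4.9, 8.5, 1.5]
opening: 0.0005
gripper_force: 3.9
```

```bash
cat >> h.py <<'E'
def blob(s,u,r=4):
    g=cv2.cvtColor(s["color"],cv2.COLOR_RGB2GRAY).astype(float)
    x,y=np.round(u).astype(int); w=g[y-r:y+r+1,x-r:x+r+1]; d=np.clip(np.median(w)-8-w,0,None)
    yy,xx=np.mgrid[-r:r+1,-r:r+1]; return np.array([x+(d*xx).sum()/d.sum(),y+(d*yy).sum()/d.sum()])
def hole(s,guess):
    h=proj(s,[[*s2w(*guess),.062]])[0]
    for _ in range(3): h=blob(s,h)
    return w2s(atz(s,[h],.062)[0])
E
python3 - <<'E'
from h import *
ctrl.snapshot("top")
o=ctrl.get_obs();print(o["tool_pos"],w2s(o["tool_pos"]),o["orientation"],o["force"])
print([hole(ctrl.snapshot("top"),(15,-57)) for _ in range(2)])
E
```

```text
[0.50528828 0.16840733 0.12302051] [15.8899369  79.29267797] [-1.79972843e+02  1.16430090e-01 -9.37780657e+01] [-2.9980208   5.36997776  1.45547274]
[array([ 15.09908975, -58.06454343]), array([ 15.11328529, -58.06956912])]
```

Emit:
send_rows(deltas=[[[-0.015,0,0],0],[[-0.03,0,0],0],[[-0.04,0,-0.03],0],[[-0.05,0,-0.08],0],[[-0.06,0,-0.13],0]])

```text
clock: 11.67
tool_pos: [0.5081, 0.2166, 0.2269]
orientation: [179.9, -0.2, -93.7]
force: [1.4, 1.7, -0.0]
opening: 0.0005
gripper_force: 0.0
```

Emit:
send_rows(deltas=[[[-0.02,0.02,-0.05],0],[[-0.05,0.02,-0.09],0],[[-0.08,0.02,-0.13],0],[[-0.1,0.02,-0.16],0],[[-0.1,0.02,-0.17],0]])

```text
clock: 12.08
tool_pos: [0.499, 0.3008, 0.3672]
orientation: [-179.7, 0.2, -93.6]
force: [0.1, 0.5, 0.3]
opening: 0.0003
gripper_force: 0.0
```

```bash
python3 - <<'E'
from h import *
s=ctrl.snapshot("top");S=ctrl.snapshot("side")
o=ctrl.get_obs();print(o["tool_pos"],w2s(o["tool_pos"]),o["orientation"],o["force"])
print(hole(s,(15,-58)),hole(S,(15,-58)))
for n,q in(("top",s),("side",S)):
  for t,z in(("pitted_plate",.062),("blank_plate",.062),("dish",.064)):
    for b in ctrl.cut_out(q,t)[:1]:
      c=np.argwhere(b["pixels"])[:,::-1]
      cc,wh,a=cv2.minAreaRect((atz(q,c,z)[:,:2]*1000).astype(np.float32)); print(n,t,round(b["conf"],2),np.round(cc,1),np.round(wh,1),round(a,1))
a=cv2.resize(s["color"][165:245,170:310,::-1],None,fx=4,fy=4,interpolation=cv2.INTER_CUBIC)
b=cv2.resize(S["color"][175:335,200:340,::-1],None,fx=4,fy=4,interpolation=cv2.INTER_CUBIC)
cv2.imwrite("pics/s7.png",cv2.resize(S["color"][180:330,200:390,::-1],None,fx=4,fy=4,interpolation=cv2.INTER_CUBIC))
print([(b["conf"],w2s(atz(s,[np.array(b["xy"])*[560,420]],.254)[0])) for b in ctrl.boxes_of(s,"knob_top")])
go([*s2w(15,0),.36],-93.74)
E
```

```text
[0.49818369 0.2983735  0.36419004] [  0.32291885 208.51863605] [-1.79885790e+02  1.15702994e-01 -9.36694952e+01] [-0.26784503  0.19991653 -0.48193124]
[ 15.13171397 -58.08211997] [ 18.42353179 -88.66829928]
top pitted_plate 0.64 [497.7  89.4] [140.8  51.7] 86.1
top blank_plate 0.3 [504.3  88.2] [492.8 302.3] 86.2
top dish 0.71 [393.4 110. ] [56.7 54.5] 46.5
side pitted_plate 0.96 [497.5  93.2] [149.8  53.9] 84.9
side blank_plate 0.79 [434.6 -70.4] [155.7  33.1] 80.5
side dish 0.89 [394.4 115.3] [55.  60.5] 10.6
[(0.5, array([9.38902175, 0.50768554]))]
t 12.5333 row [0.2581, -0.0188, 0.0021] -0.0005
```

View pics/s7.png

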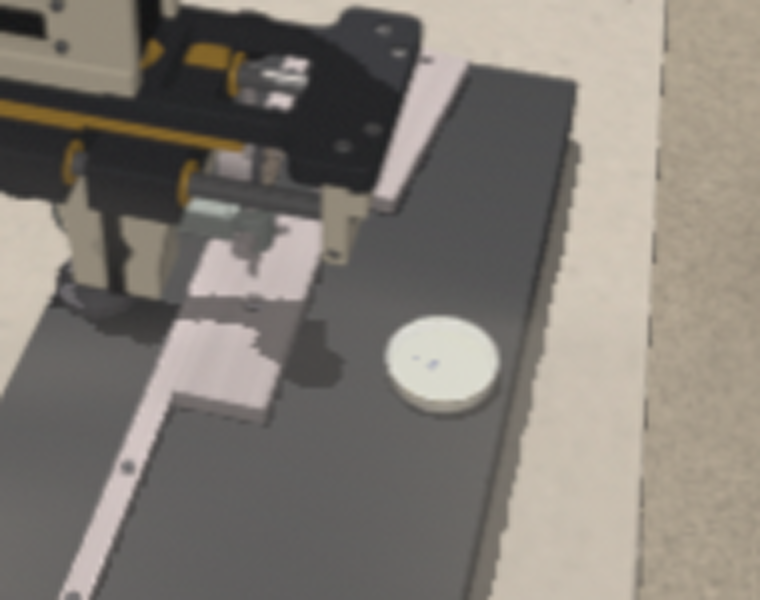

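Emit:
send_rows(deltas=[[[0.05,-0.004,0],0],[[0.1,-0.008,0],0],[[0.15,-0.012,0],0],[[0.2,-0.016,0.001],0],[[0.235,-0.0188,0.002],0]])

```text
clock: 12.95
tool_pos: [0.5, 0.1054, 0.361]
orientation: [180.0, -0.0, -93.8]
force: [0.3, 0.3, 0.2]
opening: 0.0006
gripper_force: 0.0
```

Emit:
send_rows(deltas=[[[0.015,0,0],0],[[0.023,0,0],0],[[0.023,0,0.01],0],[[0.023,0,0.02],0],[[0.023,0,0.025],0]])

```text
clock: 13.37
tool_pos: [0.4991, 0.0909, 0.3392]
orientation: [179.9, -0.0, -93.7]
force: [0.1, -0.3, -0.1]
opening: 0.0004
gripper_force: 0.0
```

```bash
python3 - <<'E'
from h import *
s=ctrl.snapshot("top")
o=ctrl.get_obs();print(o["tool_pos"],w2s(o["tool_pos"]),o["orientation"],o["force"])
go([*s2w(15,0),.322],-93.74)
E
```

```text
[0.49890319 0.09083895 0.33869734] [14.57815322  1.47300173] [ 1.79833643e+02 -6.93271466e-02 -9.36969336e+01] [ 0.5431356  -0.38614489 -1.00225694]
t 13.4167 row [0.0018, -0.0005, 0.0209] 0.0005
```

Emit:
send_rows(deltas=[[[0.0018,-0.0005,0.012],0],[[0.0018,-0.0005,0.02],0],[[0.0018,-0.0005,0.025],0],[[0.0018,-0.0005,0.03],0],[[0.0018,-0.0005,0.035],0]])

```text
clock: 13.83
tool_pos: [0.4997, 0.0888, 0.313]
orientation: [180.0, 0.0, -93.7]
force: [-2.6, 1.4, 5.2]
opening: 0.0003
gripper_force: 2.2
```

Emit:
send_rows(deltas=[[[0,0,0.003],0],[[0,0,0.006],0],[[0,0,0.009],0],[[0,0,0.012],0],[[0,0,0.015],0]])

```text
clock: 14.25
tool_pos: [0.4999, 0.0887, 0.3011]
orientation: [-180.0, 0.0, -93.8]
force: [-3.0, 2.4, 4.1]
opening: 0.0002
gripper_force: 2.1
```

```bash
python3 - <<'E'
from h import *
o=ctrl.get_obs();print(o["tool_pos"],w2s(o["tool_pos"]),o["orientation"],o["force"])
E
```

```text
[0.4998772  0.0886627  0.30108473] [15.69204119 -0.63507593] [-1.79980929e+02  2.27338776e-02 -9.37512637e+01] [-2.99143542  2.4095754   4.12048448]
```

Emit:
send_rows(deltas=[[[0,0,0.0014],0],[[0,0,0.0028],0],[[0,0,0.0042],0],[[0,0,0.0056],0],[[0,0,0.007],0]])

```text
clock: 14.67
tool_pos: [0.4999, 0.0886, 0.2955]
orientation: [-180.0, 0.0, -93.7]
force: [-2.2, 1.9, 4.0]
opening: 0.0005
gripper_force: 2.1
```

Emit:
send_rows(deltas=[[[0,0,0.0008],0],[[0,0,0.0016],0],[[0,0,0.0024],0],[[0,0,0.0032],0],[[0,0,0.004],0]])

```text
clock: 15.08
tool_pos: [0.4999, 0.0886, 0.2923]
orientation: [-180.0, 0.0, -93.7]
force: [-1.4, 1.9, 3.6]
opening: 0.0002
gripper_force: 2.0
```

Emit:
send_rows(deltas=[[[0,0,0.0005],0],[[0,0,0.001],0],[[0,0,0.0015],0],[[0,0,0.002],0],[[0,0,0.0025],0]])

```text
clock: 15.5
tool_pos: [0.4999, 0.0886, 0.2905]
orientation: [-180.0, 0.0, -93.7]
force: [-2.7, 3.9, 5.6]
opening: 0.0002
gripper_force: 3.4
```

Emit:
send_rows(deltas=[[[0,0,0.0004],0],[[0,0,0.0008],0],[[0,0,0.0012],0],[[0,0,0.0012],0],[[0,0,0.0012],0]])

```text
clock: 15.92
tool_pos: [0.4999, 0.0886, 0.2901]
orientation: [-180.0, 0.0, -93.7]
force: [-3.1, 3.5, 9.1]
opening: 0.0003
gripper_force: 4.7
```

Emit:
send_rows(deltas=[[[0,0,0.0006],0],[[0,0,0.0012],0],[[0,0,0.0016],0],[[0,0,0.0016],0],[[0,0,0.0016],0]])

```text
clock: 16.33
tool_pos: [0.4999, 0.0886, 0.2897]
orientation: [-179.9, 0.0, -93.7]
force: [-7.1, 2.4, 15.9]
opening: 0.0006
gripper_force: 8.1
```

Emit:
send_rows(deltas=[[[0,0,-0.01],0],[[0,0,-0.03],0],[[0,0,-0.06],0],[[0,0,-0.09],0],[[0,0,-0.1],0]])

```text
clock: 16.75
tool_pos: [0.5007, 0.0883, 0.3713]
orientation: [-179.8, 0.0, -93.7]
force: [1.1, 1.3, 1.1]
opening: 0.0003
gripper_force: 0.0
```

Emit:
send_rows(deltas=[[[-0.05,0,0],0],[[-0.1,0,0],0],[[-0.15,0,0],0],[[-0.2,0,0],0],[[-0.25,0,0],0]])

```text
clock: 17.17
tool_pos: [0.5127, 0.2895, 0.3677]
orientation: [180.0, -0.0, -93.8]
force: [0.6, 0.2, 0.1]
opening: 0.0005
gripper_force: 0.0
```

Emit:
send_rows(deltas=[[[-0.05,0,0],0],[[-0.1,0,0],0],[[-0.13,0,0],0],[[-0.15,0,0],0],[[-0.15,0,0],0]])

```text
clock: 17.58
tool_pos: [0.5206, 0.4104, 0.3659]
orientation: [179.9, -0.1, -93.6]
force: [0.0, -0.7, 0.0]
opening: 0.0006
gripper_force: 0.0
```

```bash
python3 - <<'E'
from h import *
s=ctrl.snapshot("top");S=ctrl.snapshot("side")
o=ctrl.get_obs();print(o["clock"],o["tool_pos"],o["force"])
print("hole",hole(s,(15,-58)))
for n,q in(("top",s),("side",S)):
  for t,z in(("pitted_plate",.062),("blank_plate",.062),("dish",.064)):
    for b in ctrl.cut_out(q,t)[:1]:
      c=np.argwhere(b["pixels"])[:,::-1]
      cc,wh,a=cv2.minAreaRect((atz(q,c,z)[:,:2]*1000).astype(np.float32)); print(n,t,round(b["conf"],2),np.round(cc,1),np.round(wh,1),round(a,1))
  # knob: darkest round near predicted
  u=proj(q,[[*s2w(15,0),.254]])[0];v=proj(q,[[*s2w(15,0),.225]])[0]
  x,y=np.round(v).astype(int); g=cv2.cvtColor(q["color"],cv2.COLOR_RGB2GRAY)[y-22:y+15,x-12:x+13]
  m=np.argwhere(g<60)[:,::-1]+[x-12,y-22]; print(n,"pred up",u,"pred down",v,"dark mean",m.mean(0) if len(m) else None,m.min(0),m.max(0))
E
```

```text
17.6833 [0.52069416 0.40771242 0.36704713] [-0.18878479 -0.24810926 -0.02015926]
hole [ 15.1495298 -58.0413398]
top pitted_plate 0.62 [499.1  90.3] [139.2  53.6] 86.3
top blank_plate 0.92 [445.8 -78.4] [141.2  50.9] 78.3
top dish 0.73 [392.9 109.4] [58.2 57.6] 46.2
top pred up [254.87470541 192.50587424] pred down [255.63617259 195.70171709] dark mean [255.17155756 193.12189616] [245 174] [268 210]
side pitted_plate 0.78 [478.3  93.6] [ 28.8 150.1] 4.0
side blank_plate 0.96 [445.9 -73.4] [153.9  56.6] 78.5
side dish 0.79 [394.5 114.8] [58.7 66.8] 5.9
side pred up [261.90598477 185.75985056] pred down [262.17092207 197.66997783] dark mean [261.359375  200.3359375] [255 195] [268 206]
```

```bash
python3 -c "
from plant import ctrl
print(ctrl.close_job())"
```

```text
the job is handed in; nothing more can be done
None
```

I pushed the pitted plate flush against the fence with its pit under the gauge tip, then pressed the spindle down until it met the pit floor after about 29 mm of travel. The plain plate and dish were left where they lay. The job was handed in at about 17.7 s with the arm clear.

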